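# Load the lid-flattening rack and cull the spoilt lids

### The arm

A 6-joint arm with a two-finger parallel gripper is mounted at the origin on the work surface. World frame = base frame: x ahead of the robot, y to its left, z up, the work surface at z = 0. Lengths are in m, angles in degrees, forces in N, time in s.
With the tool pointing down it reaches from about 0.4 to 0.825 m from the base axis. Payload 7 kg.
Tool frame: the origin (TCP) lies midway between the tips of the shut fingers; the grasp point (between the pads) lies 19 mm behind it; z points along the fingers, y is the line along which they close (so a half turn about z gives the same grasp; the last joint's range is limited). The gripper opens to 88 mm and grips with 3 to 60 N. Pads are 19 mm wide; open, the fingers measure 130 mm over their backs; the gripper's body (78 mm by 193 mm) begins 47 mm behind the grasp point.
Start: joints at [86.293, 20.546, 0.682, 0, -70.136, -16.507], TCP at [0.233, 0.633, 0.202] pointing down, gripper open.
Joint ranges: [-176.03, 176.03], [-82.01, 121.73], [-58.28, 71.71], [-173.87, 95.51], [-174.79, -0.11], [-173.66, 173.66]. Speed limits (degrees/s): [136.94, 136.94, 172.46, 180, 180, 180].

### API

Orientations are given as a 3x3 rotation matrix whose columns are the frame's x, y, z axes.
In Python, from rig import robot gives the robot as it stands. Calls block until the motion is done:
- robot.goto(position, orientation): joint-space move of the TCP to a pose.
- robot.servo_line(position, ori=None, speed=0.15): straight line of the TCP; ori=None keeps the orientation; speed is the mean speed in m/s.
- robot.movej(angles): joint-space move.
- robot.move_gripper(opening): opening from 0.0 (shut) to 1.0 (fully open); the grip force is fixed at half the most; returns when the fingers have stopped.
- robot.dwell(seconds).
- robot.ik(position, orientation): joint angles nearest the present ones, or None.
- robot.grab_frame(name): name is "scene" or "top" or "wrist"; returns (picture, depth): 480x640x3 uint8, red, green, blue; 480x640 float32, m along the optical axis (not along the pixel's ray), 0 where there is no reading.
- robot.camera_info(name): a dict with "vfov" (degrees; the focal length in pixels is half the picture's height over the tangent of half this angle, whatever the lens; pixels are square), "cx", "cy" (the principal point, pixels), "view" (4x4, takes a point from world to camera coordinates); the wrist camera has in their place "T_tool_cam" (4x4, takes a point from camera to tool coordinates, whose origin is the TCP and whose axes are the flange's). Camera axes: x right, y down, z forward; pixel columns grow to the right and rows downward; lengths in m; the calibration is good to about 2 mm. A picture is of the moment at which its call begins: read the wrist's pose just before it. camera_info takes no time and is no camera call.
A pose or a line that the arm cannot do raises robot.Unreachable and nothing moves.
- robot.job_done(): hands the job in; it is judged then, once.
Readings, each from a call of its own:
- robot.read_t(): time.
- robot.read_qpos(): joint angles.
- robot.read_qvel(): joint speeds.
- robot.read_effort(): joint torques, N m.
- robot.read_position(): TCP position.
- robot.read_tcp_rot(): TCP orientation.
- robot.read_force(): force on the tool from outside, world axes, zero at the start.
- robot.read_ft_torque(): the same for the moment, N m.
- robot.read_grip_width(): opening from 0.0 (shut) to 1.0 (fully open).
- robot.read_finger_force(): force on a finger pad.
Only numpy, scipy, OpenCV 4.12 (cv2) and the standard library are available. Lean on these libraries where they do the work, as an engineer would, in place of code of your own. Each camera call takes 0.05 s, during which the arm holds its last target. There are 200 camera calls.

### The job

Pull the red gate of the wooden flattening rack fully open, then slide every sound lid from the bench along the rack's channel, base under the two battens and handle in the slot, until no lid sticks out of the mouth. Put every spoilt lid (a corner broken off, a notch in one edge, or sawn short) in the green scrap tray, and when all is sorted slide the gate fully shut. Leave the other things on the bench where they are.

Things in the scene. Friction and masses are not known exactly. Their poses are not given: they have to be found in the camera images.
- rack: Wooden flattening rack, fixed. Origin: on the bench on the channel's centre line, 120 mm in from its mouth; y runs along the channel to its closed end, z up. Base board 10 mm thick (lids slide on its top), 110 mm wide, y -225 to 205 mm. Channel: y -120 (open mouth) to 195 mm (end wall), 78 mm wide between side walls, centred on x = 0; it holds four lids in a row.
- rack_mouth (a point): Middle of the channel's mouth (rack y = -120 mm), on the base board's top. Two battens overhang the channel along its whole length, underside 30 mm and top 40 mm above the bench, with a slot 26 mm wide between them along x = 0 for the lids' fins.
- rack_apron (a point): Middle of the open apron before the mouth (rack y = -180 mm), on the base board's top, 10 mm above the bench: a lid can be set down here before it is slid in.
- gate (a joint): Red sliding gate across the rack's mouth (at rack y = -128 mm, 10 mm thick, 12 to 34 mm above the bench), in m: 0 = shut, across the mouth; 0.10 = fully open. It opens by sliding along the rack's -x (towards the robot); friction about 2 N, stays where it is left.
- gate_knob (a point): Point on the gate's upright red knob, 70 mm above the bench: knob 16 mm thick along rack x, 24 mm wide along rack y, from 34 to 90 mm above the bench. At joint 0 it is at rack x = -42 mm, y = -128 mm.
- tray: Green open scrap tray fixed to the bench, 200 mm (its x) x 160 mm (its y) x 35 mm high, wall and floor 5 mm. Origin: centre of its underside. Two lids fit side by side along its x.
- lid_a: Sound lid: flat pale base plate 70 x 70 x 14 mm, brown upright handle fin on its centre, about 0.25 kg. Fin 16 mm thick (along the lid's x), 30 mm wide (along y), up to 80 mm above the underside. Origin: underside of the 70 mm square, under the fin; z up. May be absent.
- lid_b: Sound lid: flat pale base plate 70 x 70 x 14 mm, brown upright handle fin on its centre, about 0.25 kg. Fin 16 mm thick (along the lid's x), 30 mm wide (along y), up to 80 mm above the underside. Origin: underside of the 70 mm square, under the fin; z up. May be absent.
- lid_c: Sound lid: flat pale base plate 70 x 70 x 14 mm, brown upright handle fin on its centre, about 0.25 kg. Fin 16 mm thick (along the lid's x), 30 mm wide (along y), up to 80 mm above the underside. Origin: underside of the 70 mm square, under the fin; z up. May be absent.
- lid_d: Sound lid: flat pale base plate 70 x 70 x 14 mm, brown upright handle fin on its centre, about 0.25 kg. Fin 16 mm thick (along the lid's x), 30 mm wide (along y), up to 80 mm above the underside. Origin: underside of the 70 mm square, under the fin; z up. May be absent.
- spoilt_corner: Spoilt lid: flat pale base plate 70 x 70 x 14 mm, brown upright handle fin on its centre, about 0.25 kg. One corner (+x, +y), 29 x 29 mm, is broken off. Fin 16 mm thick (along the lid's x), 30 mm wide (along y), up to 80 mm above the underside. Origin: underside of the 70 mm square, under the fin; z up. May be absent.
- spoilt_short: Spoilt lid: flat pale base plate 70 x 70 x 14 mm, brown upright handle fin on its centre, about 0.25 kg. Sawn short: its plate is only 40 mm along y (70 mm along x). Fin 16 mm thick (along the lid's x), 30 mm wide (along y), up to 80 mm above the underside. Origin: underside of the 70 mm square, under the fin; z up. May be absent.
- spoilt_notch: Spoilt lid: flat pale base plate 70 x 70 x 14 mm, brown upright handle fin on its centre, about 0.25 kg. A notch 28 mm deep and 26 mm wide is broken out of the middle of its +x edge. Fin 16 mm thick (along the lid's x), 30 mm wide (along y), up to 80 mm above the underside. Origin: underside of the 70 mm square, under the fin; z up. May be absent.
- bowl: Fired clay pinch bowl, 84 mm across, 45 mm high; bystander. Origin: centre of underside.
- offcut: Pale camphor offcut 90 x 60 x 45 mm; bystander. Origin: centre of underside.
- paddle: Blue sanding paddle, 230 mm long, 55 mm wide, 12 mm thick; bystander. Origin: its underside, by the handle's root.
- mallet: Knobbly root mallet, head 75 x 60 x 60 mm, handle 145 mm from the head towards its -x; bystander. Origin: underside of the head.
- square: Try square, wooden stock 100 mm along x, steel blade 150 mm along y; bystander. Origin: under the stock.
There are look-alikes about, which are no part of the job. What is shaped like the spoilt_notch but turquoise is not meant.

How it is judged:
By the outcome, as a careful person would: the job done as asked, in the order asked, and still so for the second after the job is handed in, with the robot touching nothing.
Of lid_a, lid_b, lid_c, lid_d only 3 to 4 are there at a start; the rules pass over those that are not, and their reading is None.
Of spoilt_corner, spoilt_short, spoilt_notch only 1 to 2 are there at a start; the rules pass over those that are not, and their reading is None.
At some moment in a run one of lid_a, lid_b, lid_c, lid_d, spoilt_corner, spoilt_short, spoilt_notch may be knocked a few centimetres aside while the robot is not near it.
Once in a run the grip may slacken for a moment while it holds something.
It also fails if it takes over 208 s, if anything falls off the work surface, if the arm or the gripper's body presses on something with over 40 N, if the wrist force passes 120 N, or if a joint passes its speed limit or range.

## Working session

There is one attempt and no reset: what is moved stays moved. The work goes in short steps, each a Python script; the robot and the scene stay as the last script left them, time stands still between calls to the robot, and variables do not carry over. Pictures are saved under pics/ and viewed, at most 14 in all, crops included, and the job is handed in when it is done.

```bash
ls; mkdir -p pics; python3 - <<'E'
from rig import robot
import cv2,numpy as np
for n in("scene","top"):
    im,d=robot.grab_frame(n); cv2.imwrite(f"pics/{n}0.png",im[...,::-1]); np.save(f"pics/{n}0.npy",d)
    c=robot.camera_info(n); print(n,c)
print(robot.camera_info("wrist"),robot.read_tcp_rot(),robot.read_t())
E
```

```text
pics
scene {'vfov': 57.650131600638325, 'cx': 319.22421778717353, 'cy': 240.41208142959417, 'view': array([[-0.61465049,  0.78875533, -0.00835508,  0.32914155],
       [ 0.40952957,  0.31004408, -0.85799662, -0.12820846],
       [-0.67415896, -0.5307897 , -0.51358738,  1.27555774],
       [ 0.        ,  0.        ,  0.        ,  1.        ]])}
top {'vfov': 48.08020175360548, 'cx': 323.0646447738979, 'cy': 245.00332740324706, 'view': array([[-7.14101888e-02, -9.97446893e-01,  5.30095009e-04,
         1.25432796e-02],
       [-9.74231928e-01,  6.96341479e-02, -2.14530268e-01,
         5.21598736e-01],
       [ 2.13945637e-01, -1.58360825e-02, -9.76717197e-01,
         1.13052499e+00],
       [ 0.00000000e+00,  0.00000000e+00,  0.00000000e+00,
         1.00000000e+00]])}
{'vfov': 70.8340289740269, 'cx': 316.82728271968745, 'cy': 237.04625756307783, 'T_tool_cam': array([[-1.28960940e-04, -9.58007660e-01, -2.86742580e-01,
         7.75402568e-02],
       [ 9.99998465e-01, -6.24639774e-04,  1.63717906e-03,
         8.27404903e-04],
       [-1.74754090e-03, -2.86741929e-01,  9.58006269e-01,
        -1.83114276e-01],
       [ 0.00000000e+00,  0.00000000e+00,  0.00000000e+00,
         1.00000000e+00]])} [[ 9.38391847e-01 -3.45572866e-01 -3.68945986e-04]
 [-3.45573023e-01 -9.38390689e-01 -1.48336275e-03]
 [ 1.66394439e-04  1.51947329e-03 -9.99998832e-01]] 0.1
```

View pics/top0.png

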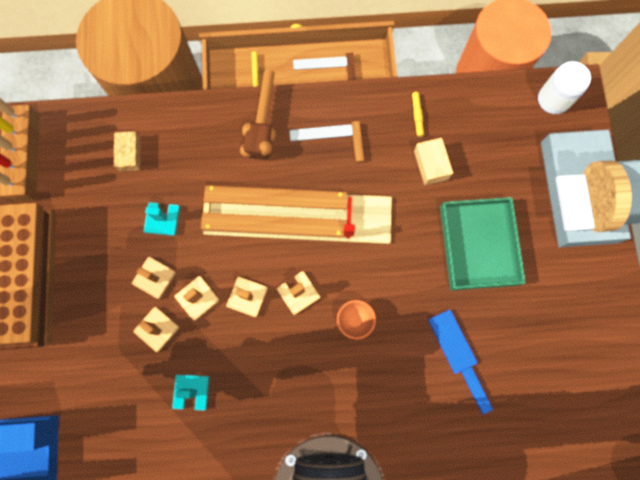

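View pics/scene0.png

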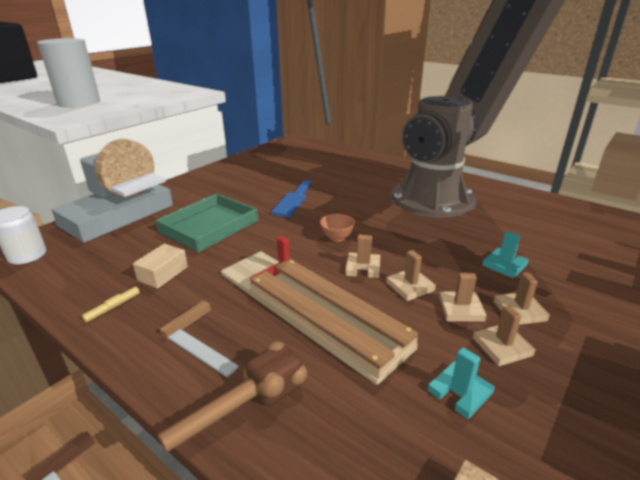

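```bash
cat > h.py <<'E'
from rig import robot
import cv2,numpy as np
def cam(n):
    c=robot.camera_info(n); f=240/np.tan(np.radians(c['vfov']/2))
    if n=="wrist":
        T=np.eye(4);T[:3,:3]=robot.read_tcp_rot();T[:3,3]=robot.read_position()
        return f,c['cx'],c['cy'],T@c['T_tool_cam']
    return f,c['cx'],c['cy'],np.linalg.inv(c['view'])
def ray(C,px,z):
    f,cx,cy,T=C; px=np.atleast_2d(px).astype(float)
    d=np.c_[(px[:,0]-cx)/f,(px[:,1]-cy)/f,np.ones(len(px))]@T[:3,:3].T
    return T[:3,3]+d*((z-T[2,3])/d[:,2])[:,None]
def cloud(C,D):
    f,cx,cy,T=C; v,u=np.mgrid[:480,:640]
    P=np.stack([(u-cx)/f*D,(v-cy)/f*D,D],-1)
    return P@T[:3,:3].T+T[:3,3]
def project(C,P):
    f,cx,cy,T=C; p=(np.atleast_2d(P)-T[:3,3])@T[:3,:3]
    return np.c_[p[:,0]/p[:,2]*f+cx,p[:,1]/p[:,2]*f+cy]
E
python3 - <<'E'
from h import *
im=cv2.imread("pics/top0.png");D=np.load("pics/top0.npy");C=cam("top")
crop=im[180:360,120:400]; cv2.imwrite("pics/crop0.png",cv2.resize(crop,(784,504),interpolation=cv2.INTER_CUBIC))
P=cloud(C,D)
hsv=cv2.cvtColor(im,cv2.COLOR_BGR2HSV)
for p in [(154,288),(197,308),(180,360),(480,240),(300,210),(370,215),(230,190),(100,330),(298,265)]:print(p,P[p[1],p[0]].round(3),hsv[p[1],p[0]])
# objects above the bench by depth
Z=P[...,2]; m=((Z>.007)&(D>0)).astype(np.uint8); m[:120]=0; m[:,:110]=0;m[:,530:]=0
n,l,s,c=cv2.connectedComponentsWithStats(m)
for i in range(1,n):
    if s[i,4]>60:
        q=P[l==i]; print(s[i],q[:,:2].mean(0).round(3),'zmax',q[:,2].max().round(3))
        t=q[q[:,2]>.065]
        if len(t): print('   high',len(t),t.mean(0).round(4))
E
```

```text
(154, 288) [0.459 0.36  0.016] [ 24  90 254]
(197, 308) [0.407 0.266 0.012] [ 27  73 255]
(180, 360) [ 0.297  0.309 -0.004] [ 11 162  99]
(480, 240) [ 0.52 -0.39 -0.  ] [ 75 136 189]
(300, 210) [0.62  0.022 0.004] [ 25  78 251]
(370, 215) [ 0.267 -0.006  1.216] [ 27  64 254]
(230, 190) [0.669 0.178 0.04 ] [ 16 163 236]
(100, 330) [0.375 0.484 0.003] [ 10 180 105]
(298, 265) [0.491 0.035 0.   ] [ 11 167 163]
[ 240  120   37   41 1109] [0.781 0.108] zmax 0.068
   high 8 [0.7766 0.1039 0.066 ]
[415 120   9  17 113] [ 0.802 -0.277] zmax 0.024
[352 122  12  41 320] [ 0.776 -0.125] zmax 0.022
[115 132  26  39 930] [0.784 0.417] zmax 0.042
[ 415  139   38   46 1198] [ 0.704 -0.294] zmax 0.053
[ 201  186  191   58 8518] [0.603 0.035] zmax 0.094
   high 107 [ 0.5468 -0.0838  0.0856]
[ 441  198   85   93 1618] [ 0.511 -0.391] zmax 0.041
[144 203  36  33 859] [0.613 0.34 ] zmax 0.085
   high 122 [0.6178 0.3414 0.078 ]
[132 258  43  43 991] [0.48  0.359] zmax 0.086
   high 115 [0.4809 0.3604 0.0787]
[278 272  42  43 884] [0.421 0.036] zmax 0.084
   high 113 [0.4242 0.0376 0.0787]
[ 175  277   44   44 1003] [0.427 0.263] zmax 0.086
   high 126 [0.4282 0.2645 0.0778]
[227 278  41  39 982] [0.422 0.152] zmax 0.085
   high 115 [0.4232 0.1527 0.0783]
[ 338  301   38   39 1000] [ 0.355 -0.086] zmax 0.05
[ 134  308   45   45 1043] [0.365 0.354] zmax 0.086
   high 130 [0.3659 0.3552 0.078 ]
[ 429  310   64  105 1966] [ 0.264 -0.306] zmax 0.02
[173 375  36  36 978] [0.229 0.28 ] zmax 0.084
   high 132 [0.2262 0.2818 0.0788]
[ 275  436  108   44 3443] [ 0.085 -0.004] zmax 0.265
   high 1743 [ 0.093  -0.0051  0.2349]
```

View pics/crop0.png

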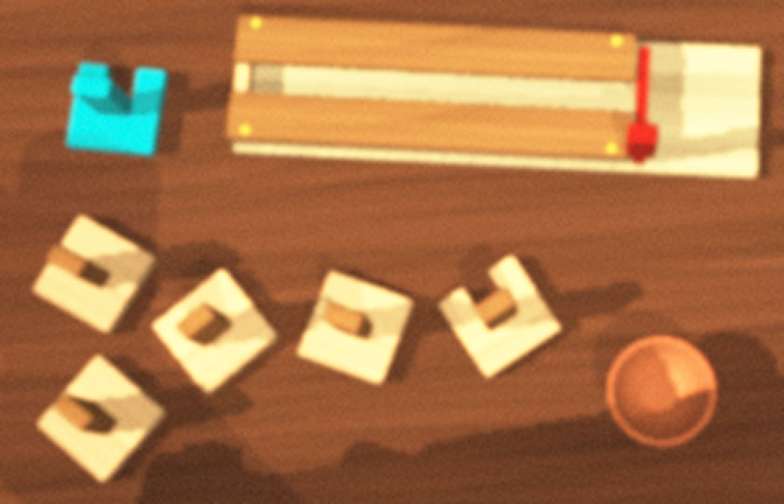

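```bash
cat >> h.py <<'E'
def R(yaw):
    c,s=np.cos(np.radians(yaw)),np.sin(np.radians(yaw))
    return np.array([[c,s,0],[s,-c,0],[0,0,-1.]])
def best_yaw(yaw,*pts):
    """of yaw and yaw+180 the one reachable at all pts with least j6 travel"""
    q0=robot.read_qpos();o=[]
    for y in(yaw,yaw+180):
        q=[robot.ik(p,R(y)) for p in pts]
        if all(k is not None for k in q): o.append((max(max(abs(np.array(k)-q0)) for k in q),y))
    return min(o)[1] if o else None
E
python3 - <<'E'
from h import *
im=cv2.imread("pics/top0.png");D=np.load("pics/top0.npy");C=cam("top");P=cloud(C,D);Z=P[...,2]
box=np.zeros((480,640),bool);box[175:255,190:405]=1
m=box&(Z>.031)&(Z<.05)&(D>0)
v,u=np.nonzero(m);print('battens',cv2.minAreaRect(ray(C,np.c_[u,v],.04)[:,:2].astype(np.float32)*1000))
hsv=cv2.cvtColor(im,cv2.COLOR_BGR2HSV)
red=((hsv[...,0]<6)|(hsv[...,0]>174))&(hsv[...,1]>190)&(hsv[...,2]>120)&box
v,u=np.nonzero(red);k=np.c_[u,v];print('red',len(k),k.min(0),k.max(0))
g=(red&(Z<.04));v,u=np.nonzero(g);print('gate',cv2.minAreaRect(ray(C,np.c_[u,v],.034)[:,:2].astype(np.float32)*1000))
h=(red&(Z>.08));v,u=np.nonzero(h);print('knob',ray(C,np.c_[u,v],.09).mean(0))
box[:,:356]=0
w=box&(hsv[...,2]>150)&(hsv[...,0]>18)&(hsv[...,0]<35)
v,u=np.nonzero(w);print('apron',cv2.minAreaRect(ray(C,np.c_[u,v],.01)[:,:2].astype(np.float32)*1000), cv2.boxPoints(cv2.minAreaRect(ray(C,np.c_[u,v],.01)[:,:2].astype(np.float32)*1000)))
for y in(-90,-60,0,90,120,180):print(y,[None if q is None else np.round(q) for q in (robot.ik((.6,-.1,.1),R(y)),robot.ik((.6,.15,.1),R(y)),robot.ik((.42,.04,.3),R(y)))])
E
```

```text
battens ((609.8858032226562, 70.74376678466797), (342.98101806640625, 105.07904815673828), 82.991943359375)
red 179 [344 197] [353 236]
gate ((588.6193237304688, -87.59784698486328), (6.812224388122559, 92.00950622558594), 85.28963470458984)
knob [ 0.54836666 -0.08266514  0.09      ]
apron ((585.8417358398438, -145.1349639892578), (79.63909149169922, 112.08368682861328), 84.37611389160156) [[ 526.1674   -179.27087 ]
 [ 637.7116   -190.25482 ]
 [ 645.51605  -110.999054]
 [ 533.97186  -100.01511 ]]
-90 [array([  9.,  19., -16.,   0., -55.,  -9.]), array([ 32.,  20., -14.,   0., -56., -32.]), array([ 32.,  -7., -19.,   0., -79., -32.])]
-60 [array([  9.,  19., -16.,   0., -55.,  21.]), array([ 32.,  20., -14.,   0., -56.,  -2.]), array([ 32.,  -7., -19.,   0., -79.,  -2.])]
0 [array([  9.,  19., -16.,   0., -55.,  81.]), array([ 32.,  20., -14.,   0., -56.,  58.]), array([ 32.,  -7., -19.,   0., -79.,  58.])]
90 [array([  9.,  19., -16.,   0., -55., 171.]), array([ 32.,  20., -14.,   0., -56., 148.]), array([ 158.,  -81.,  -19.,    0., -152.,   22.])]
120 [array([   9.,   19.,  -16.,    0.,  -55., -159.]), None, array([ 158.,  -81.,  -19.,    0., -152.,   52.])]
180 [array([  9.,  19., -16.,   0., -55., -99.]), array([  32.,   20.,  -14.,    0.,  -56., -122.]), array([  32.,   -7.,  -19.,    0.,  -79., -122.])]
```

```bash
python3 - <<'E'
from h import *
robot.goto((.60,.02,.30),R(-95.5))
C=cam("wrist");im,D=robot.grab_frame("wrist")
np.savez("pics/w1.npz",im=im,D=D,T=C[3]);cv2.imwrite("pics/w1.png",im[...,::-1])
print(robot.read_t(),robot.read_force())
E
```

```text
2.7083 [ 0.11171409  0.64254758 -0.157234  ]
```

View pics/w1.png

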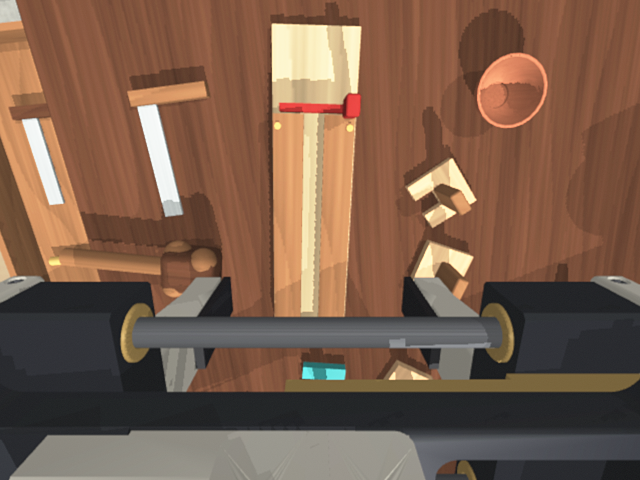

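```bash
python3 - <<'E'
from h import *
d=np.load("pics/w1.npz");im=d['im'];C=list(cam("wrist"));C[3]=d['T'];P=cloud(C,d['D'])
hsv=cv2.cvtColor(im,cv2.COLOR_RGB2HSV)
print(P[120,290],P[70,300],P[200,310],P[100,353],P[200,560],P[50,300])
pale=((hsv[...,0]>17)&(hsv[...,0]<36)&(hsv[...,2]>100)).astype(np.uint8)
# apron
a=pale.copy();a[:,:265]=0;a[:,370:]=0;a[78:]=0
pts=cv2.findNonZero(a)[:,0];r=cv2.minAreaRect(ray(C,pts,.01)[:,:2].astype(np.float32)*1000)
print('apron',r);print(cv2.boxPoints(r))
# slot edges by row; battens are orange-brown
L=[]
for v in range(135,285,5):
    u=np.nonzero(pale[v,285:345]&(hsv[v,285:345,1]<125))[0]+285
    if len(u)>5:L.append((v,u.min(),u.max()))
L=np.array(L);print(L[::6].tolist())
l=ray(C,L[:,[1,0]],.04)*1000;r=ray(C,L[:,[2,0]],.04)*1000
for s in(l,r):
    p=np.polyfit(s[:,1],s[:,0],1);print('slot edge slope deg',np.degrees(np.arctan(p[0])),'x at y=0',p[1],'res',np.std(np.polyval(p,s[:,1])-s[:,0]))
red=((hsv[...,0]<6)|(hsv[...,0]>174))&(hsv[...,1]>190)&(hsv[...,2]>120)
red[:80]=0;red[130:]=0;red[:,:270]=0;red[:,370:]=0
k=red&(P[...,2]>.083);v,u=np.nonzero(k);r=cv2.minAreaRect(ray(C,np.c_[u,v],.09)[:,:2].astype(np.float32)*1000);print('knob top',r)
E
```

```text
[ 0.62334537 -0.08008807  0.03968799] [ 0.60565426 -0.14013627  0.01067542] [0.60983415 0.02756312 0.00939494] [ 0.54953586 -0.09132824  0.09073293] [ 2.50270812e-01  6.35544517e-02 -4.66079877e-05] [ 0.60316181 -0.16269653  0.0111044 ]
apron ((584.205810546875, -158.87991333007812), (60.3039665222168, 109.66060638427734), 83.08917999267578)
[[ 526.1459  -182.21542]
 [ 635.00977 -195.41025]
 [ 642.26575 -135.5444 ]
 [ 533.40186 -122.34958]]
[[135, 304, 322], [165, 303, 321], [195, 303, 320], [225, 302, 319], [255, 302, 319]]
slot edge slope deg 7.1516454624851615 x at y=0 615.8091515559908 res 0.43738326855526083
slot edge slope deg 7.039067234785652 x at y=0 592.2635191096235 res 0.3729995108945148
knob top ((553.9344482421875, -97.36651611328125), (1.4516574144363403, 0.0), -141.89442443847656)
```

```bash
cat >> h.py <<'E'
YR=7.07; RY=-90-YR
ex=np.array([np.cos(np.radians(YR)),-np.sin(np.radians(YR)),0]);ey=np.array([-ex[1],ex[0],0])
O=np.array([.6083,.0345,0])
def rk(x,y,z): return O+ex*x+ey*y+np.array([0,0,z])
def st(): print('t',round(robot.read_t(),1),'pos',np.round(robot.read_position(),4),'F',np.round(robot.read_force(),1),'w',round(robot.read_grip_width()*88,1),'ff',np.round(robot.read_finger_force(),1))
E
python3 - <<'E'
from h import *
robot.move_gripper(.7)
robot.goto(rk(-.042,-.128,.14),R(RY)); robot.servo_line(rk(-.042,-.128,.055)); st()
robot.move_gripper(0); st()
robot.servo_line(rk(-.138,-.128,.055),speed=.08); st()
for d in(.142,.1435,.145): robot.servo_line(rk(-d,-.128,.055),speed=.02); st()
E
```

```text
t 4.9 pos [ 0.552 -0.087  0.056] F [0.6 1.4 0.5] w 61.6 ff 0.0
t 5.7 pos [ 0.5507 -0.0874  0.055 ] F [-0.5  0.1  1.3] w 15.7 ff 30.0
t 7.1 pos [ 0.4552 -0.0756  0.0549] F [-2.3 -0.6  3.2] w 15.6 ff 30.0
t 7.4 pos [ 0.4519 -0.0751  0.055 ] F [ 3.1 -4.2 -2.1] w 15.7 ff 30.0
t 7.7 pos [ 0.4519 -0.075   0.055 ] F [  8.3  -7.7 -11.1] w 15.5 ff 30.0
t 7.9 pos [ 0.4519 -0.075   0.0551] F [ 15.1 -12.1 -18.2] w 15.8 ff 30.0
```

```bash
cat >> h.py <<'E'
def wrapyaw(a):
    """long-axis angle (mod 180) -> tool yaw in the comfortable half turn round RY"""
    return RY+((a-RY+90)%180-90)
def look(p,yaw=RY,z=.24,save=None):
    """drive so that p lies ahead of the fingers in the wrist view; return fin centre, long axis angle, size"""
    r=R(yaw); t=np.array([p[0],p[1],0])-r[:,0]*.06
    robot.goto((t[0],t[1],z),r); robot.dwell(.15)
    C=cam("wrist");im,D=robot.grab_frame("wrist")
    if save: cv2.imwrite(f"pics/{save}.png",im[...,::-1])
    P=cloud(C,D);Z=P[...,2]
    near=(D>0)&(np.hypot(P[...,0]-p[0],P[...,1]-p[1])<.09)&(np.arange(480)[:,None]<275)
    m=(near&(Z>.074)&(Z<.088)).astype(np.uint8)
    n,l,s,c=cv2.connectedComponentsWithStats(m)
    out=[]
    for i in range(1,n):
        if s[i,4]<60: continue
        v,u=np.nonzero(l==i);z0=np.median(Z[l==i])
        (cx,cy),(w,h),a=cv2.minAreaRect((ray(C,np.c_[u,v],z0)[:,:2]*1000).astype(np.float32))
        if w<h:a+=90;w,h=h,w
        out.append((round(cx/1000,4),round(cy/1000,4),round(a%180,1),round(w,1),round(h,1),round(float(z0),4)))
    out.sort(key=lambda o:np.hypot(o[0]-p[0],o[1]-p[1]))
    return out
def pick(f,z=.040,up=.155):
    y=wrapyaw(f[2]); a=np.array([f[0],f[1],0])
    robot.move_gripper(.5)
    robot.goto(a+[0,0,.13],R(y)); robot.servo_line(a+[0,0,z]); robot.move_gripper(0); st()
    robot.servo_line(a+[0,0,up],speed=.12)
    return y
E
python3 - <<'E'
from h import *
robot.move_gripper(.6);robot.servo_line(rk(-.1415,-.128,.15))
f=look((.4242,.0376),save="n1");print(f);st()
im=cv2.imread("pics/top0.png");D=np.load("pics/top0.npy");C=cam("top")
hsv=cv2.cvtColor(im,cv2.COLOR_BGR2HSV);m=(hsv[...,0]>60)&(hsv[...,0]<85)&(hsv[...,1]>80);m[:,:420]=0;m[:,530:]=0;m[:190]=0;m[300:]=0
v,u=np.nonzero(m);r=cv2.minAreaRect((ray(C,np.c_[u,v],.035)[:,:2]*1000).astype(np.float32));print('tray',r)
E
```

```text
[(0.4261, 0.0358, 120.1, 29.6, 15.8, 0.0799)]
t 10.5 pos [0.4314 0.0961 0.2391] F [ 0.2 -0.9 -0.4] w 52.8 ff 0.0
tray ((506.3158874511719, -381.6858825683594), (166.29454040527344, 200.8970947265625), 89.96458435058594)
```

View pics/n1.png

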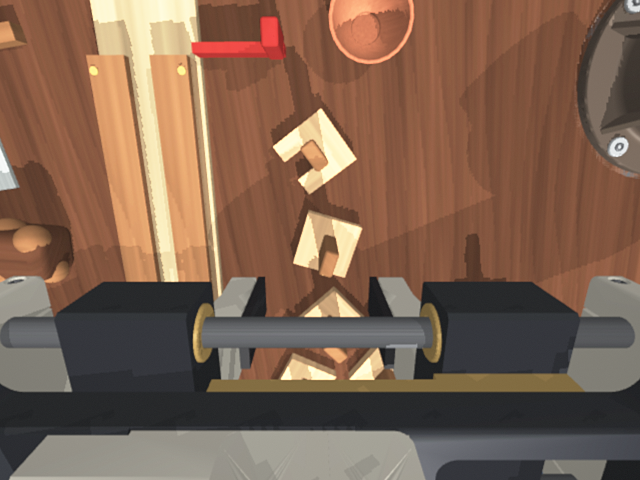

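```bash
python3 - <<'E'
from h import *
f=look((.4261,.0358))[0];y=pick(f);st()
robot.servo_line((.508,-.386,.155),ori=R(-120),speed=.25);st()
robot.servo_line((.508,-.386,.048),speed=.12);st();robot.move_gripper(.5);robot.servo_line((.508,-.386,.16),speed=.2);st()
robot.goto((.508,-.30,.24),R(RY));robot.dwell(.1)
im,D=robot.grab_frame("wrist");cv2.imwrite("pics/t1.png",im[...,::-1])
f=look((.4232,.1527),save="l1");print(f)
im,D=robot.grab_frame("top");cv2.imwrite("pics/top1.png",im[...,::-1]);st()
E
```

```text
t 13.5 pos [0.4266 0.0359 0.0402] F [0.3 0.1 1.5] w 15.8 ff 30.0
t 14.6 pos [0.4256 0.0354 0.1542] F [ 0.7  0.3 -2.8] w 15.6 ff 30.0
t 16.5 pos [ 0.508  -0.3851  0.1552] F [ 0.4  0.  -1.9] w 15.9 ff 30.0
t 17.5 pos [ 0.5086 -0.3863  0.0488] F [ 0.4  0.9 -2.1] w 15.8 ff 30.0
t 18.9 pos [ 0.5077 -0.3857  0.1596] F [ 0.1  0.1 -0.9] w 44.2 ff 0.0
[(0.4252, 0.1514, 66.0, 29.6, 15.8, 0.08)]
t 21.7 pos [0.4308 0.2118 0.2399] F [ 0.3  0.3 -0.5] w 44.0 ff 0.0
```

View pics/top1.png

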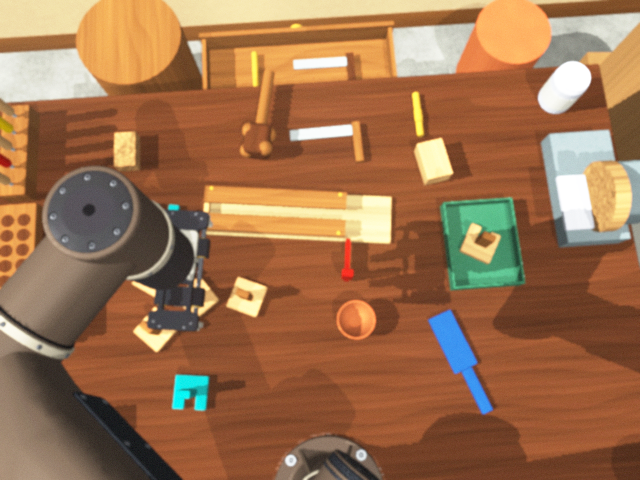

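```bash
cat >> h.py <<'E'
def insert(yend,zt=.051):
    robot.servo_line(rk(0,-.180,.155),ori=R(RY),speed=.25);st()
    robot.servo_line(rk(0,-.180,zt+.001),speed=.12)
    robot.move_gripper(.45);robot.dwell(.1);robot.servo_line(rk(0,-.180,zt-.0005),speed=.05);robot.move_gripper(0);st()
    robot.servo_line(rk(0,-.180,zt+.001),speed=.05)
    F0=robot.read_force();y=-.180
    while y<yend-1e-4:
        y=min(y+.03,yend);robot.servo_line(rk(0,y,zt+.001),speed=.12)
        F=(robot.read_force()-F0)@ey;X=(robot.read_force()-F0)@ex
        if abs(F)>12 or abs(X)>15: print('contact',y,F,X);break
    st();return y
def letgo():
    robot.move_gripper(.45);p=robot.read_position();robot.servo_line((p[0],p[1],.155),speed=.2)
E
python3 - <<'E'
from h import *
f=look((.4252,.1514))[0];print(f);pick(f)
print(insert(.158))
E
```

```text
(0.4252, 0.1515, 66.1, 29.8, 15.8, 0.0799)
t 24.3 pos [0.4253 0.1516 0.0403] F [-3.2 -0.5  3.9] w 16.1 ff 30.0
t 26.9 pos [ 0.5857 -0.1435  0.1549] F [-0.   0.1 -2.7] w 16.1 ff 30.0
t 29.4 pos [ 0.5863 -0.1441  0.0505] F [ 0.9  0.6 -1.3] w 15.9 ff 30.0
t 34.3 pos [0.6277 0.1913 0.0519] F [-0.3 -0.7 -2.5] w 15.8 ff 30.0
0.158
```

Went in with no side force. Release and do the next, after looking again.

```bash
python3 - <<'E'
from h import *
letgo()
f=look((.4282,.2645),save="l2");print(f);f=f[0]
assert 27<f[3]<32 and 14<f[4]<18
pick(f);print(insert(.086))
im,D=robot.grab_frame("scene");cv2.imwrite("pics/s2.png",im[...,::-1])
E
```

```text
[(0.4304, 0.2636, 127.5, 29.0, 15.8, 0.08)]
t 39.3 pos [0.4307 0.2639 0.0403] F [1.2 0.4 0.8] w 15.7 ff 29.9
t 42.3 pos [ 0.5859 -0.1434  0.1551] F [ 0.   0.2 -2.8] w 15.9 ff 29.9
t 44.8 pos [ 0.5863 -0.1441  0.0505] F [ 0.2  0.8 -1.9] w 15.6 ff 30.0
t 48.7 pos [0.6189 0.1203 0.0519] F [ 0.4 -0.6 -2.1] w 15.8 ff 30.0
0.086
```

View pics/s2.png

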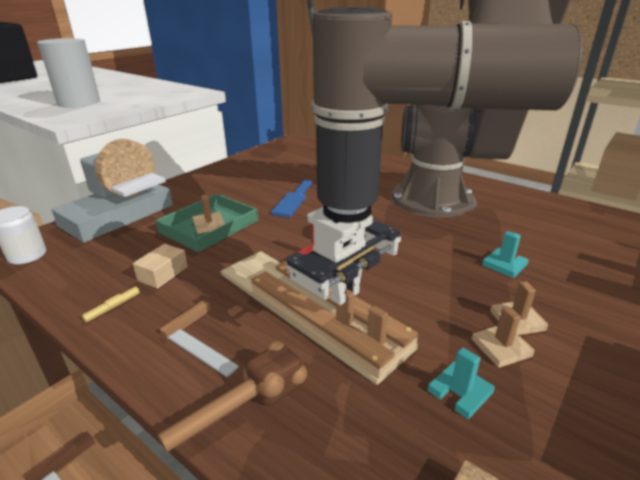

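The picture shows both fins standing in the slot ((345,308) and (378,325)), the notched lid in the tray (208,215), and two lids left on the bench.

```bash
python3 - <<'E'
from h import *
letgo()
f=look((.3659,.3552));print(f);f=f[0]
assert 27<f[3]<32 and 14<f[4]<18
pick(f);print(insert(.014));letgo()
f=look((.4809,.3604));print(f);f=f[0]
assert 27<f[3]<32 and 14<f[4]<18
pick(f);print(insert(-.058))
E
```

```text
[(0.3983, 0.36, 48.7, 29.8, 15.9, 0.08)]
t 53.9 pos [0.3983 0.3603 0.0403] F [-2.2  1.1  3.8] w 15.9 ff 30.0
t 57.3 pos [ 0.586  -0.1436  0.1551] F [ 0.2  0.6 -2.8] w 15.9 ff 30.0
t 59.9 pos [ 0.5862 -0.1441  0.0505] F [ 0.5 -1.  -1.7] w 15.6 ff 30.0
t 62.8 pos [0.61   0.0486 0.052 ] F [ 0.4 -1.6 -2.2] w 15.9 ff 30.0
0.014
[(0.4871, 0.3601, 57.9, 29.7, 15.8, 0.0798)]
t 68.0 pos [0.4871 0.3603 0.0403] F [-1.8  0.8  2.4] w 15.8 ff 30.0
t 71.3 pos [ 0.5861 -0.1435  0.1551] F [ 0.7 -0.9 -3. ] w 15.7 ff 30.0
t 73.9 pos [ 0.5863 -0.1441  0.0505] F [ 2.1 -0.2 -1.4] w 15.7 ff 30.0
t 76.0 pos [ 0.6011 -0.0233  0.052 ] F [-0.9  1.3 -2.8] w 15.5 ff 30.0
-0.058
```

```bash
python3 - <<'E'
from h import *
letgo()
robot.goto((.55,.24,.30),R(RY));robot.dwell(.2)
C=cam("wrist");im,D=robot.grab_frame("wrist");cv2.imwrite("pics/w3.png",im[...,::-1]);P=cloud(C,D)
q=(P-O);X=q@ex;Y=q@ey;Z=P[...,2]
m=((D>0)&(Z>.08)&(Z<.1)&(abs(X)<.03)&(np.arange(480)[:,None]<275)).astype(np.uint8)
n,l,s,c=cv2.connectedComponentsWithStats(m)
for i in range(1,n):
    if s[i,4]>30:print('fin rack xy',X[l==i].mean().round(4),Y[l==i].mean().round(4),Z[l==i].max().round(3))
k=(D>0)&(Z>.08)&(abs(X+.142)<.03)&(abs(Y+.128)<.03);print('knob',k.sum(),X[k].mean(),Y[k].mean())
im,D=robot.grab_frame("top");cv2.imwrite("pics/top3.png",im[...,::-1]);st()
E
```

```text
fin rack xy -0.0011 0.0152 0.093
fin rack xy -0.001 0.086 0.093
fin rack xy -0.0011 0.1576 0.092
knob 0 nan nan
t 78.8 pos [0.5502 0.2392 0.2996] F [-0.2 -1.   0.9] w 39.7 ff 0.0<stdin>:10: RuntimeWarning: Mean of empty slice.
  ret = ret.dtype.type(ret / rcount)
```

View pics/w3.png

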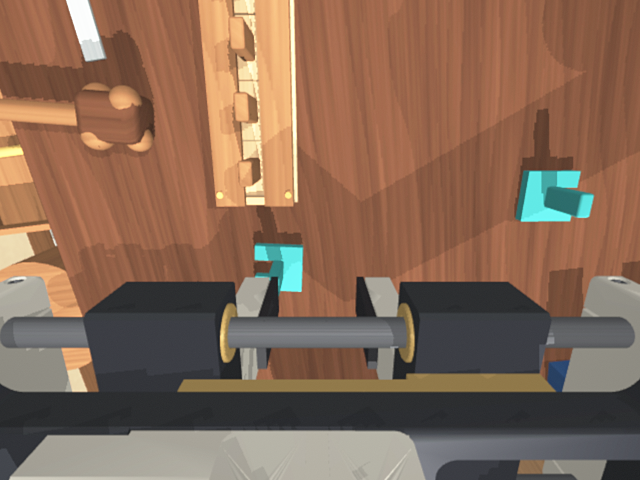

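Three fins at (243,35), (243,107) and (247,170) stand square in the slot; the fourth lies beyond the top edge. Now shut the gate.

```bash
python3 - <<'E'
from h import *
robot.move_gripper(.5)
robot.servo_line(rk(-.1415,-.128,.17),ori=R(RY),speed=.25);robot.servo_line(rk(-.1415,-.128,.055),speed=.12);robot.move_gripper(0);st()
robot.servo_line(rk(-.046,-.128,.055),speed=.08);st()
for d in(.042,.040,.038): robot.servo_line(rk(-d,-.128,.055),speed=.02); st()
robot.move_gripper(.5);robot.servo_line(rk(-.042,-.128,.17),speed=.15)
robot.goto(rk(0,0,.30),R(RY));robot.dwell(.2)
C=cam("wrist");im,D=robot.grab_frame("wrist");cv2.imwrite("pics/w4.png",im[...,::-1]);P=cloud(C,D)
q=(P-O);X=q@ex;Y=q@ey;Z=P[...,2]
m=((D>0)&(Z>.08)&(Z<.1)&(abs(X)<.07)&(np.arange(480)[:,None]<275)).astype(np.uint8)
n,l,s,c=cv2.connectedComponentsWithStats(m)
for i in range(1,n):
    if s[i,4]>30:print('rack xy',X[l==i].mean().round(4),Y[l==i].mean().round(4),Z[l==i].max().round(3))
robot.goto((.40,.3,.35),R(RY));im,D=robot.grab_frame("top");cv2.imwrite("pics/top4.png",im[...,::-1]);st()
E
```

```text
t 82.4 pos [ 0.4522 -0.0751  0.0552] F [-0.5  1.2  3. ] w 15.9 ff 30.0
t 83.7 pos [ 0.5485 -0.087   0.0552] F [1.6 0.1 1.9] w 15.6 ff 30.0
t 84.1 pos [ 0.5512 -0.0873  0.0552] F [-0.6 -0.5  6.1] w 15.5 ff 30.0
t 84.3 pos [ 0.5512 -0.0874  0.0552] F [-7.2  4.6 12.4] w 15.6 ff 30.0
t 84.6 pos [ 0.5511 -0.0875  0.0551] F [-13.9   8.2  17.9] w 15.7 ff 30.0
rack xy -0.0413 -0.1268 0.093
rack xy 0.0 -0.0587 0.093
rack xy -0.0 0.0126 0.092
rack xy -0.0002 0.0769 0.092
t 88.5 pos [0.4006 0.2994 0.3497] F [ 0.5  0.4 -0.5] w 44.2 ff 0.0
```

View pics/w4.png

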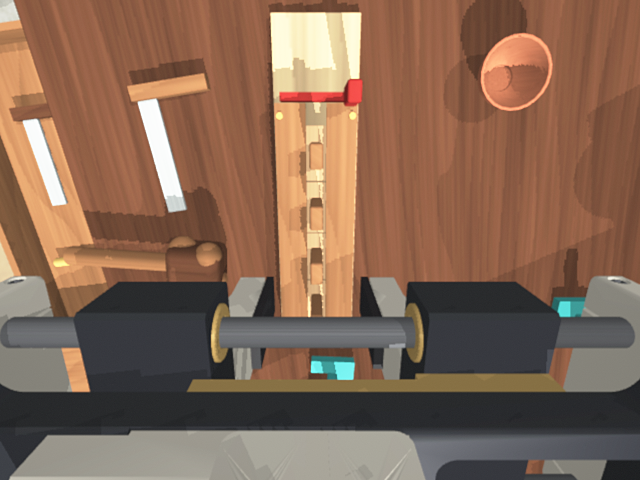

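View pics/top4.png

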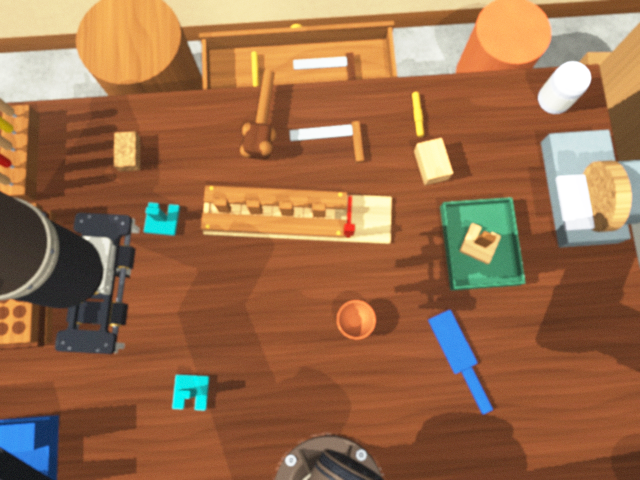

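The four fins stand in the slot (row of fins at x 225 to 315, y ≈ 203), the gate is shut (350,215), the notched lid is in the tray (481,242), and the bystanders haven't moved.

```bash
python3 -c "
from rig import robot
print(robot.job_done())"
```

```text
the job is handed in; nothing more can be done
None
```

The job is handed in: I opened the gate fully, slid all four sound lids into the rack past the mouth, put the notched lid in the scrap tray, and shut the gate, in about 88 s of the 208 s allowed; the other things on the bench look unmoved in the last picture.

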